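# Hold brass tube in the V-block for sawing

## Task

Take the thickest of the three lengths of brass stock, the wide tube, off the wooden rack, lay it gently lengthwise in the vee of the steel sawing block with its end butted fully against the end stop, and press straight down on it over the block with the fingers so that it bears firmly on both flanks of the vee, ready for a ring to be sawn off. Finish while still pressing it down with one firm, steady push (a kilogram or so); do not let go, and leave the other things on the bench where they are.

Things in the scene. Friction and masses are not known exactly. Their poses are not given: they have to be found in the camera images.
- tube_center (a point): Centre (half-way along, on the axis) of the wide brass tube to be held: outside diameter 24 mm, wall 2 mm, length 140 mm, 110 to 220 g, both ends alike. x runs along the tube. At the start it lies level in one of the three slots of the rack, its axis 42 mm above the bench; it fits its slot with 2.5 mm of play to either side.
- rack: Fixed wooden stock rack. Origin under its middle, on the bench; x runs along the stock in it. Base 130 x 240 x 12 mm; two 12 mm cheeks stand across it at x = -55 and +55 mm, tops 42 mm above the bench, each with three slots 29 mm wide at y = -75, 0, +75 mm, slot floors at 30 mm. Between the cheeks the stock lies free, 18 mm of air under it. One piece to a slot, any order, centred within 4 mm.
- vblock: Steel V-block 80 mm long (x), 50 mm wide (y), fixed to the bench on a plate 150 x 90 x 10 mm. Origin under its middle, on the bench. The 90 degree vee runs along x, 28 mm wide, 14 mm deep; the faces beside it are 50 mm above the bench. At the +x end an 8 mm stop plate, 50 mm wide, inner face at x = +40 mm, top 60 mm above the bench. The -x end (x = -40 mm) is open, only plate and bench below.
- seat (a point): Where the centre of the wide tube is when the tube lies home in the vee with its end against the stop: in the block's frame x = -30 mm, y = 0, 53 mm above the bench. Axes as the block's. The tube then overhangs the block's open (-x) end by 60 mm but rests stably on its own.
- press_point (a point): Point on top of the seated wide tube over the middle of the block: in the block's frame x = 0, y = 0, 65 mm above the bench.
- vee_left: The half of the steel V-block on its +y side, with one flank of the vee; origin and axes as the block's. A 2 mm saw slot crosses both halves 12 mm from the stop.
- vee_right: The half of the steel V-block on its -y side, with the other flank of the vee; origin and axes as the block's. The block's stop end points away from the robot, turned at most 26 degrees to either side; the rack's x likewise, at most 20 degrees.
- thin_tube_center (a point): Centre of the thin brass tube, outside diameter 16 mm, length 140 mm, lying in another slot of the rack (axis 38 mm above the bench). Leave it.
- square_bar_center (a point): Centre of the square brass bar, 12 x 12 x 140 mm, lying in another slot of the rack (centre 36 mm above the bench). Leave it.
- flux_bottle_center (a point): Centre of the stoppered amber glass bottle, 52 mm in diameter, 115 mm tall, standing at the far side of the bench. Leave it.
- glue_bottle_center (a point): Centre of the small white bottle with a pointed nozzle, 30 mm in diameter, 90 mm tall, standing between the rack and the block. Leave it.
- lens_disc_center (a point): Centre of the brass-rimmed lens lying flat, 48 mm in diameter, 9 mm thick. Leave it.
- tweezers_center (a point): Centre of the steel tweezers lying flat, 148 mm long, 6 mm thick. Leave them.
- offcut_center (a point): Centre of a ring of tube already sawn off, 24 mm in diameter, 10 mm tall, standing flat beside the sawing block. Leave it.
- hammer_grip (a point): Point on the handle of the hammer, 220 mm long, lying at the far side of the bench. Leave it.
Not all that is in view belongs to the job. Leave any green or purple look-alike of the part that bears tube_center alone.

How it is judged:
By the outcome, as a careful person would: the job done as asked, in the order asked, and still so for the second after the job is handed in, while the arm keeps its last pose, push and grip.
It also fails if it takes over 45 s, if anything falls off the work surface, if the arm or the gripper's body presses on something with over 40 N, if the wrist force passes 120 N, or if a joint passes its speed limit or range.

## Robot

A 6-joint arm with a two-finger parallel gripper is mounted at the origin on the work surface. World frame = base frame: x ahead of the robot, y to its left, z up, the work surface at z = 0. Lengths are in mm, angles in degrees, forces in N, time in s.
With the tool pointing down it reaches from about 350 to 850 mm from the base axis. Payload 8.1 kg.
Tool frame: the origin (TCP) lies where the fingers leave the gripper's body, on its centre line; the fingertips stand 73 mm ahead of it and the grasp point (between the pads) lies 54 mm ahead of it; z points along the fingers, y is the line along which they close (so a half turn about z gives the same grasp; the last joint's range is limited). The gripper opens to 85 mm and grips with 20 to 120 N. Pads are 22 mm wide; open, the fingers measure 114 mm over their backs; the gripper's body (76 mm by 85 mm) begins 54 mm behind the grasp point. The pads swing forward as they close: fully open they stand 13 mm farther back than shut.
Start: joints at [-70.038, 7.471, 85.268, -0, 87.261, -4.893], TCP at [252.213, -544.421, 303.892] pointing down, gripper open.
Joint ranges: [-169.43, 169.43], [-51.17, 129.36], [1.28, 143.12], [-76.62, 256.62], [0, 156.53], [-152.29, 152.29]. Speed limits (degrees/s): [136.94, 136.94, 159.86, 180, 180, 180].

## Interface

Orientations are given as [roll, pitch, yaw] about the fixed x, y, z axes, in that order (R = Rz(yaw) Ry(pitch) Rx(roll)).
In Python, from bench import sense, optics, r gives the robot as it stands.
- The arm moves only by the tool servo_tool, never from a script. Its argument "plan" is a list that holds one entry, the list of rows, each a list of 5 numbers: the shift along the world's x, y, z in m, then the turn about the world's z in degrees, then the finger opening in m, from 0 to 0.0854. A call has 1 to 10 rows; each row shifts and turns the commanded pose from where the row before left it; what a row does not reach is not made up. A row lasts 1/10 s, in which the tool goes at most 50 mm and 8.59 degrees, less where a joint would pass 70% of its speed; a pose out of reach is approached as far as the arm can. A call is refused whole if a number of a shift passes 0.05 or a number of a turn 8.59, either way. A call with a gripper value outside its range is refused whole. The fingers move at their own pace and stop on an object; "force" is the grip in N (left out, the last holds). Time passes only in rows, so rows that do not move let the fingers close. It gives the time, the measured TCP pose, the force, the opening and the grip force at its end, in the units of the state.
- sense(): the state, without advancing time (a new reading comes with each control period).
- optics.snapshot(name): name is "side" or "top" or "wrist"; returns a dict with "frame" (480x640x3 uint8, blue, green, red), "fx", "fy", "cx", "cy" (pixels), "cam_to_world" (4x4, takes a point from camera to world coordinates). Camera axes: x right, y down, z forward; pixel columns grow to the right and rows downward; lengths in mm; the calibration is good to about 2 mm. A picture is of the moment at which its call begins. There is no depth.
- r.hand_in(): hands the job in; it is judged then, once.
The state is a dict: "time": time; "joint_pos": joint angles; "qd": joint speeds; "joint_efforts": joint torques, N m; "tool_pos": TCP position; "tcp_rot": TCP orientation; "ft_force": force on the tool from outside, world axes, zero at the start; "wrist_torque": the same for the moment, N m; "finger_gap": finger opening in mm; "grip_force": force on a finger pad.
Only numpy, scipy, OpenCV 4.12 (cv2) and the standard library are available. Lean on these libraries where they do the work, as an engineer would, in place of code of your own. Each camera call takes 0.05 s, during which the arm holds its last target. There are 200 camera calls.

## Working session

There is one attempt and no reset: what is moved stays moved. The work goes in short steps, Python scripts to look and compute and a tool call to move; the robot and the scene stay as the last step left them, time stands still between calls to the robot, and variables do not carry over. Pictures are saved under pics/ and viewed, at most 10 in all, crops included, and the job is handed in when it is done.

Besides the shell and the picture viewer there is one more tool, called after "Emit:" by a JSON object that holds its "api" and its "payload", one argument or row to a line. servo_tool: Moves the arm, as the interface text tells. Its arguments: {"type":"object","properties":{"plan":{"type":"array"},"force":{"type":"number"}},"required":["plan"]}

```bash
mkdir -p pics; cat > h.py <<'E'
import numpy as np,cv2
from bench import sense,optics,r
def snap(n,f=None):
    s=optics.snapshot(n)
    if f: cv2.imwrite('pics/'+f,s['frame'])
    return s
def ray(s,u,v,z):
    T=np.array(s['cam_to_world']);d=T[:3,:3]@[(u-s['cx'])/s['fx'],(v-s['cy'])/s['fy'],1]
    o=T[:3,3];return o+d*(z-o[2])/d[2]
def proj(s,p):
    T=np.array(s['cam_to_world']);c=T[:3,:3].T@(np.array(p)-T[:3,3]);return s['fx']*c[0]/c[2]+s['cx'],s['fy']*c[1]/c[2]+s['cy']
E
python3 - <<'E'
from h import *
for n in('top','side'):
    s=snap(n,n+'1.png');print(n,s['fx'],np.round(s['cam_to_world'],2).tolist())
print(sense())
E
```

```text
top 477.27380508942633 [[0.08, -0.98, 0.2, 275.69], [-1.0, -0.08, 0.02, -139.54], [-0.0, -0.2, -0.98, 1369.71], [0.0, 0.0, 0.0, 1.0]]
side 491.6209189263418 [[-0.86, -0.3, 0.4, 95.35], [-0.51, 0.52, -0.69, 633.07], [0.0, -0.8, -0.6, 712.87], [0.0, 0.0, 0.0, 1.0]]
{'time': 0.1, 'joint_pos': array([-7.00370148e+01,  7.51259117e+00,  8.53223897e+01, -7.22127165e-04,
        8.72619679e+01, -4.89250977e+00]), 'qd': array([-0.05571941, -0.04051154, -0.16534621, -0.05049187,  0.10200754,
       -0.07302046]), 'joint_efforts': array([ 9.91424713e-04, -5.70953786e+01, -5.01942122e+01, -1.15077364e-04,
        8.12718412e-03, -1.02054009e-04]), 'tool_pos': array([ 252.09362172, -544.062018  ,  302.93658893]), 'tcp_rot': array([-1.79903343e+02, -7.54981512e-03,  2.48555237e+01]), 'ft_force': array([-0.80974307,  0.12238287,  0.11509628]), 'wrist_torque': array([-0.03896544,  0.01848718,  0.00676609]), 'grip_force': 0.0, 'finger_gap': 85.23877432133995}
```

View pics/top1.png

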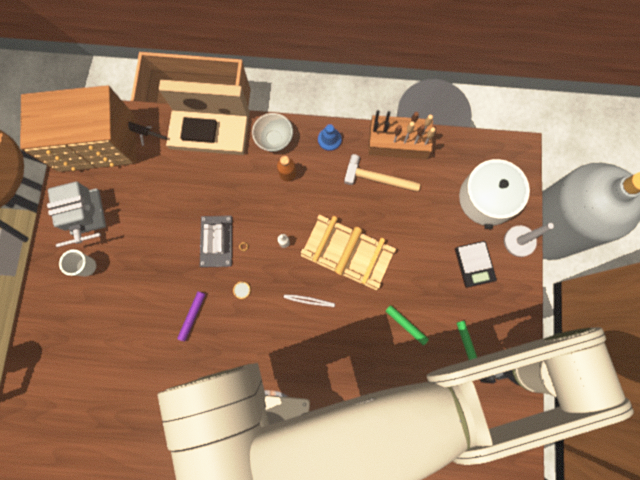

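View pics/side1.png

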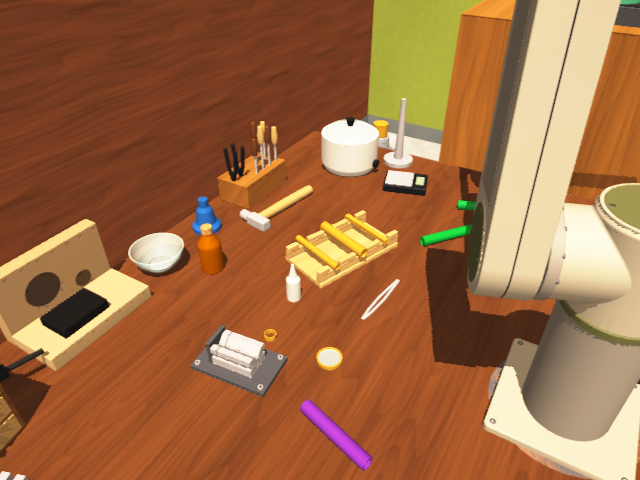

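The top view shows the rack around (349,251), with the thick stock probably in the middle slot, and the V-block at (215,241) with its stop toward the image top. The white bottle is at (284,240). The side view agrees: the middle piece, at (343,239), looks thickest.

```bash
python3 - <<'E'
from h import *
s=snap('top')
for n,u,v,z in[('rack',349,251,40),('t1',348,231,42),('t0',337,268,42),('vb',216,241,50),('glue',284,240,40),('lens',241,290,9),('tw',309,300,5)]:print(n,ray(s,u,v,z).round())
c=cv2.resize(s['frame'][190:320,190:410],None,fx=3.6,fy=3.6,interpolation=cv2.INTER_CUBIC);cv2.imwrite('pics/c1.png',c)
s=snap('wrist');print(np.round(s['cam_to_world'],2).tolist(),s['fx'])
E
```

```text
rack [ 524. -184.   40.]
t1 [ 581. -177.   42.]
t0 [ 472. -154.   42.]
vb [519. 192.  50.]
glue [540.   2.  40.]
lens [391. 113.   9.]
tw [379. -82.   5.]
[[0.42, -0.87, -0.26, 317.03], [-0.91, -0.4, -0.12, -513.13], [-0.0, 0.28, -0.96, 372.79], [0.0, 0.0, 0.0, 1.0]] 373.70239999950974
```

View pics/c1.png

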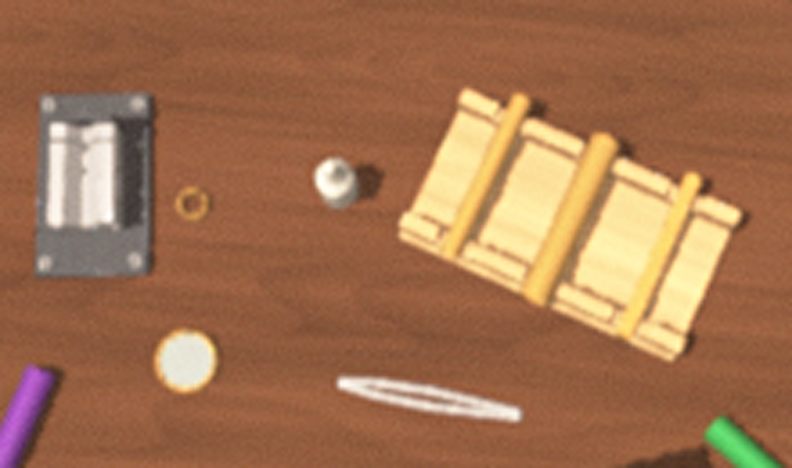

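The crop shows three pieces: thin tube on the left, wide tube in the middle slot (ends at crop (606,140) and (538,300)), square bar on the right. The block's stop is at the top of its plate. I'll hover over the rack for a wrist look.

Emit:
{"api": "servo_tool", "payload": {
  "plan": [
    [[0.027, 0.036, -0.005, -4.4, 0.0854], [0.027, 0.036, -0.005, -4.4, 0.0854], [0.027, 0.036, -0.005, -4.4, 0.0854], [0.027, 0.036, -0.005, -4.4, 0.0854], [0.027, 0.036, -0.005, -4.4, 0.0854], [0.027, 0.036, -0.005, -4.4, 0.0854], [0.027, 0.036, -0.005, -4.4, 0.0854], [0.027, 0.036, -0.005, -4.4, 0.0854], [0.027, 0.036, -0.005, -4.4, 0.0854], [0.027, 0.036, -0.005, -4.4, 0.0854]]
  ]
}}

```text
time: 1.2
tool_pos: [523.0, -182.7, 253.6]
tcp_rot: [180.0, -0.0, -19.3]
ft_force: [0.5, -0.9, -0.3]
finger_gap: 85.2
grip_force: 0.0
```

```bash
python3 - <<'E'
from h import *
s=snap('wrist','w1.png');q=sense();print(q['tool_pos'],q['tcp_rot'],q['ft_force'])
t=snap('top')
a,b=ray(t,358.3,228.9,46),ray(t,339.4,273.3,46);print(a,b,np.degrees(np.arctan2(*(a-b)[1::-1])))
E
```

```text
[ 525.72668432 -177.26714233  252.68838208] [-1.79770377e+02  5.06320063e-03 -1.95000488e+01] [-0.40750258  5.45425797 -1.28585741]
[ 588.35366035 -205.69468334   46.        ] [ 457.04682461 -162.01109829   46.        ] -18.40142003493767
```

View pics/w1.png

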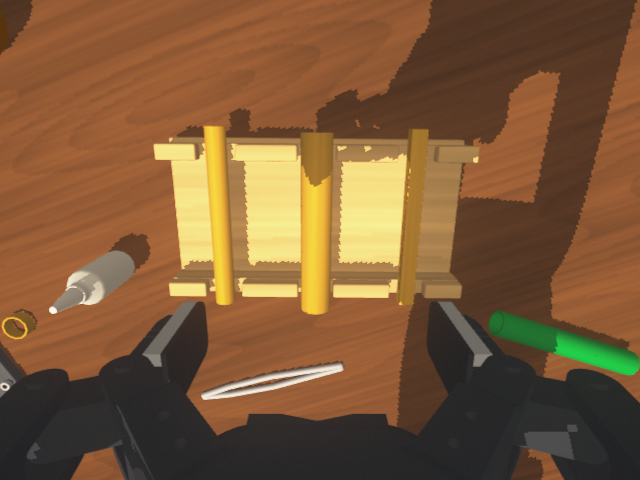

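The wrist view shows the wide tube from (317,133) to (315,312), with the thin tube left and square bar right. I'll now measure its axis edges, still settled, by saturation.

```bash
python3 - <<'E'
from h import *
s=snap('wrist');q=sense();print(q['tool_pos'],q['tcp_rot'])
f=cv2.GaussianBlur(s['frame'],(3,3),0);hsv=cv2.cvtColor(f,cv2.COLOR_BGR2HSV)
for v in(200,240):print([(u,*hsv[v,u][[0,1,2]].tolist()) for u in range(286,346,4)])
m=((hsv[...,0]>=18)&(hsv[...,0]<32)&(hsv[...,1]>195)).astype(np.uint8);m[:,:270]=0;m[:,365:]=0
for v in range(110,340,10):
    x=np.flatnonzero(m[v]);print(v,(x.min(),x.max(),len(x)) if len(x) else 0,end=' ')
E
```

```text
[ 523.09208783 -181.87907788  253.14344692] [-1.79977225e+02  7.09768294e-02 -1.89105574e+01]
[(286, 25, 119, 247), (290, 25, 119, 247), (294, 25, 119, 247), (298, 25, 119, 247), (302, 24, 118, 247), (306, 19, 174, 220), (310, 22, 191, 240), (314, 24, 189, 245), (318, 25, 189, 246), (322, 23, 189, 245), (326, 22, 191, 242), (330, 20, 192, 231), (334, 18, 187, 190), (338, 16, 144, 175), (342, 16, 141, 177)]
[(286, 23, 122, 246), (290, 23, 122, 246), (294, 23, 122, 246), (298, 23, 122, 246), (302, 23, 122, 246), (306, 19, 182, 227), (310, 22, 192, 241), (314, 24, 190, 245), (318, 25, 188, 246), (322, 23, 191, 244), (326, 21, 190, 240), (330, 19, 190, 221), (334, 17, 180, 169), (338, 16, 142, 172), (342, 17, 141, 184)]
110 0 120 0 130 0 140 0 150 0 160 0 170 0 180 0 190 0 200 0 210 0 220 0 230 0 240 0 250 0 260 0 270 0 280 0 290 0 300 0 310 0 320 0 330 0
```

```bash
python3 - <<'E'
from h import *
s=snap('wrist');q=sense();print(q['tool_pos'],q['tcp_rot'])
hsv=cv2.cvtColor(cv2.GaussianBlur(s['frame'],(3,3),0),cv2.COLOR_BGR2HSV)
m=((hsv[...,0]>=17)&(hsv[...,0]<32)&(hsv[...,1]>165)).astype(np.uint8);m[:,:290]=0;m[:,350:]=0
n,l,st,c=cv2.connectedComponentsWithStats(m);i=1+st[1:,4].argmax();print(st[i])
P=[]
for v in range(190,262,6):
    x=np.flatnonzero(l[v]==i);P.append(ray(s,(x.min()+x.max())/2,v,44)[:2])
P=np.array(P);d=np.ptp(P[:,0]);k=np.polyfit(P[:,0],P[:,1],1);print(k,np.degrees(np.arctan(k[0])),np.std(P[:,1]-np.polyval(k,P[:,0])))
xs=np.flatnonzero(l[300]==i);print(xs.min(),xs.max())
for v in(133,st[i][1]+st[i][3]):print(v,ray(s,317,v,42))
print([ (v,*hsv[v,316].tolist()) for v in list(range(124,142,2))+list(range(304,322,2))])
E
```

```text
[ 522.43250549 -183.39066687  253.42141474] [ 1.79985644e+02  5.67997041e-02 -1.89565399e+01]
[ 301  132   34  183 5417]
[-0.36556725 10.24239903] -20.080757132368642 0.12440567655944608
302 329
133 [ 587.97486479 -203.36179062   42.        ]
315 [ 449.98029135 -156.00997703   42.        ]
[(124, 12, 159, 119), (126, 12, 158, 124), (128, 12, 160, 131), (130, 13, 162, 135), (132, 17, 178, 152), (134, 18, 183, 159), (136, 18, 183, 159), (138, 18, 182, 160), (140, 18, 182, 160), (304, 23, 194, 245), (306, 23, 192, 245), (308, 23, 190, 245), (310, 23, 193, 245), (312, 23, 192, 244), (314, 17, 183, 197), (316, 12, 161, 141), (318, 12, 162, 142), (320, 12, 162, 145)]
```

Emit:
{"api": "servo_tool", "payload": {
  "plan": [
    [[-0.014, 0.005, -0.02, -0.2, 0.06], [-0.013, 0.006, -0.02, -0.2, 0.06], [0, 0, -0.035, 0, 0.06], [0, 0, -0.035, 0, 0.06], [0, 0, -0.03, 0, 0.06], [0, 0, -0.018, 0, 0.06], [0, 0, 0, 0, 0.06], [0, 0, 0, 0, 0.06]]
  ]
}}

```text
time: 2.2
tool_pos: [494.8, -174.5, 96.4]
tcp_rot: [180.0, 0.0, -19.6]
ft_force: [0.8, -0.1, 0.5]
finger_gap: 60.3
grip_force: 0.0
```

```bash
python3 - <<'E'
from h import *
s=snap('wrist','w2.png');print(sense()['tool_pos'],sense()['ft_force'])
E
```

```text
[ 495.62477494 -174.56721039   97.26617947] [ 0.26320827 -0.19615809 -0.63599762]
```

View pics/w2.png

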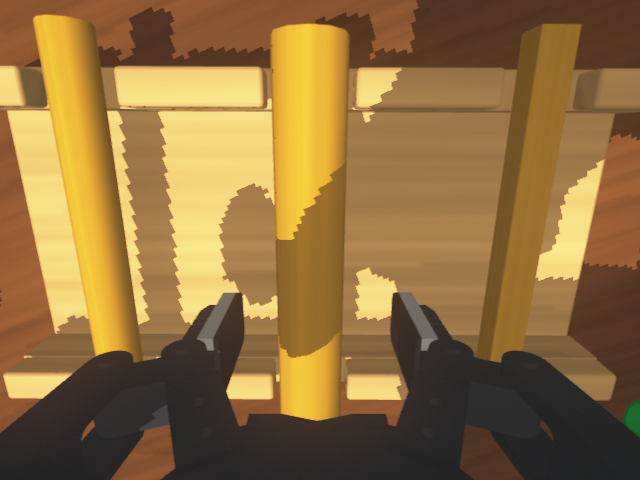

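The tube lies between the fingers at column 310, with the finger mid at about 318. I'll shift 2 to 3 mm to the left and close.

Emit:
{"api": "servo_tool", "payload": {
  "plan": [
    [[0.001, 0.0025, -0.002, 0, 0.06], [0, 0, 0, 0, 0.02], [0, 0, 0, 0, 0.01], [0, 0, 0, 0, 0.01], [0, 0, 0, 0, 0.01], [0, 0, 0, 0, 0.01], [0, 0, 0, 0, 0.01]]
  ],
  "force": 70
}}

```text
time: 2.95
tool_pos: [496.7, -171.1, 94.7]
tcp_rot: [180.0, -0.1, -19.5]
ft_force: [-1.1, 0.7, 5.6]
finger_gap: 22.0
grip_force: 68.2
```

Emit:
{"api": "servo_tool", "payload": {
  "plan": [
    [[0, 0, 0.02, 0, 0.01], [0, 0, 0.045, 0, 0.01], [0, 0, 0.045, 0, 0.01], [-0.005, 0.02, 0.04, 2, 0.01], [-0.008, 0.045, 0, 2, 0.01], [-0.008, 0.045, 0, 2, 0.01], [-0.008, 0.045, 0, 2, 0.01], [-0.008, 0.045, 0, 2, 0.01], [-0.008, 0.045, 0, 2, 0.01], [-0.005, 0.03, 0, 2, 0.01]]
  ]
}}

```text
time: 3.95
tool_pos: [445.0, 106.6, 243.6]
tcp_rot: [-180.0, 0.0, -5.4]
ft_force: [0.9, -0.2, -1.7]
finger_gap: 22.2
grip_force: 68.8
```

Emit:
{"api": "servo_tool", "payload": {
  "plan": [
    [[0, 0.01, 0, 1.5, 0.01], [0, 0, 0, 0, 0.01], [0, 0, 0, 0, 0.01]]
  ]
}}

```text
time: 4.25
tool_pos: [446.3, 113.4, 243.6]
tcp_rot: [180.0, 0.0, -4.1]
ft_force: [0.2, -0.6, -1.0]
finger_gap: 22.1
grip_force: 68.8
```

```bash
python3 - <<'E'
from h import *
s=snap('wrist','w3.png');q=sense();print(q['tool_pos'],q['tcp_rot'],q['ft_force'],q['wrist_torque'],q['finger_gap'])
E
```

```text
[446.37128752 113.02302225 243.65348431] [ 1.79962021e+02  2.29663146e-02 -4.12996137e+00] [-0.98369036 -0.36465337 -1.20747661] [0.02040252 0.1165284  0.01175236] 21.981154479749083
```

View pics/w3.png

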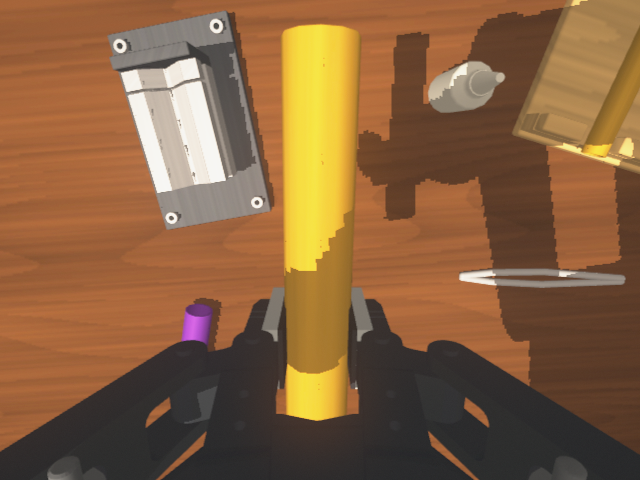

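The wrist view shows the tube gripped straight, with its far end at about (321,25). The V-block plate's screws are at (120,46), (216,26), (172,218) and (257,202). I'll refine these by centroid and get the block pose, then the tube in the tool frame.

```bash
python3 - <<'E'
from h import *
s=snap('wrist');q=sense();p=q['tool_pos']
g=cv2.cvtColor(s['frame'],cv2.COLOR_BGR2GRAY)
S=[]
for u,v in[(120,46),(216,26),(172,218),(257,202)]:
    w=g[v-9:v+10,u-9:u+10];y,x=np.nonzero(w>200);c=(u-9+(x.min()+x.max())/2,v-9+(y.min()+y.max())/2);S.append(ray(s,*c,11)[:2]);print(c,S[-1].round(1))
S=np.array(S);o=S.mean(0);d=(S[0]+S[1]-S[2]-S[3])/2;e=(S[0]+S[2]-S[1]-S[3])/2
print('origin',o,np.hypot(*d),np.hypot(*e),np.degrees(np.arctan2(d[1],d[0])),np.degrees(np.arctan2(-e[0],e[1])))
hsv=cv2.cvtColor(s['frame'],cv2.COLOR_BGR2HSV)
m=(hsv[...,0]>18)&(hsv[...,0]<32)&(hsv[...,1]>165);m[:,:270]=0;m[:,375:]=0
P=[]
for v in range(45,260,15):
    x=np.flatnonzero(m[v]);P.append(ray(s,(x.min()+x.max())/2,v,p[2]-50)[:2])
P=np.array(P);k=np.polyfit(P[:,0],P[:,1],1);yaw=np.radians(q['tcp_rot'][2]);print('tube yaw',np.degrees(np.arctan(k[0])),'tcp',q['tcp_rot'][2],p,'y of axis at tcp',np.polyval(k,p[0])-p[1])
t=np.flatnonzero(m[:,321]);E=ray(s,321,t.min(),p[2]-41)-p;print('front',t.min(),E,E@[np.cos(yaw),np.sin(yaw),0])
# crown/back width check
for v in(60,250):
    x=np.flatnonzero(m[v]);print(v,x.min(),x.max(),np.linalg.norm(ray(s,x.min(),v,p[2]-50)-ray(s,x.max(),v,p[2]-50)))
E
```

```text
(np.float64(119.0), np.float64(46.0)) [586.3 248.7]
(np.float64(215.0), np.float64(26.0)) [594.2 176.7]
(np.float64(170.5), np.float64(218.0)) [456.  234.8]
(np.float64(256.0), np.float64(202.5)) [463.8 162.5]
origin [525.07722952 205.68207413] 131.16650591225917 72.52461142435519 6.158737388572378 6.196718591527687
tube yaw -6.8437900500227995 tcp -4.160286832924901 [446.42758015 112.90237506 243.7020291 ] y of axis at tcp 4.478799600653858
front 24 [ 97.75424797  -7.11679332 -41.        ] 98.01296702136425
60 282 359 22.51858845027538
250 285 327 14.138984454486371
```

Emit:
{"api": "servo_tool", "payload": {
  "plan": [
    [[0.003, 0.017, 0, 2, 0.01], [0.003, 0.017, 0, 2, 0.01], [0.003, 0.017, 0, 2, 0.01], [0.003, 0.017, 0, 2, 0.01], [0.002, 0.018, 0, 2.4, 0.01], [0, 0, -0.04, 0, 0.01], [0, 0, -0.04, 0, 0.01], [0, 0, -0.033, 0, 0.01], [0, 0, 0, 0, 0.01], [0, 0, 0, 0, 0.01]]
  ]
}}

```text
time: 5.35
tool_pos: [460.3, 199.1, 131.0]
tcp_rot: [180.0, 0.1, 6.3]
ft_force: [1.0, -0.5, -0.8]
finger_gap: 22.0
grip_force: 68.9
```

```bash
python3 - <<'E'
from h import *
s=snap('wrist','w4.png');q=sense();print(q['tool_pos'],q['tcp_rot'],q['ft_force'])
E
```

```text
[461.45288386 199.68026252 132.59022681] [-1.79983722e+02 -9.93946627e-02  6.27407380e+00] [ 0.3576167   0.62296423 -1.07869313]
```

View pics/w4.png

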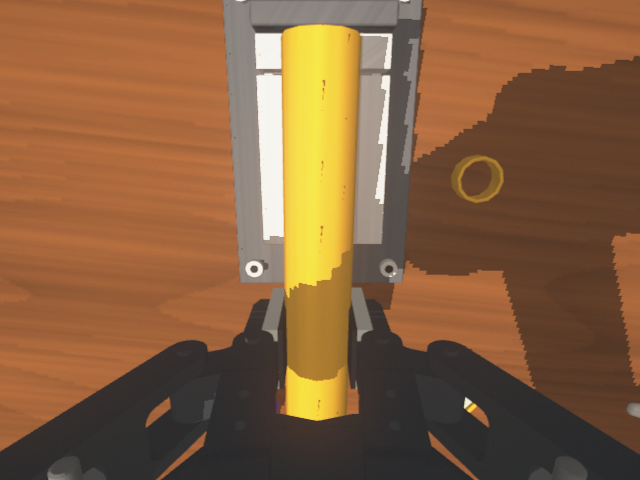

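The tube is centred over the vee: tube mid column 321, block mid about 323. I'll lower it with force checks.

Emit:
{"api": "servo_tool", "payload": {
  "plan": [
    [[0, 0, -0.01, 0, 0.01], [0, 0, -0.008, 0, 0.01], [0, 0, -0.002, 0, 0.01], [0, 0, -0.001, 0, 0.01], [0, 0, 0, 0, 0.01]]
  ]
}}

```text
time: 5.9
tool_pos: [460.2, 200.1, 109.9]
tcp_rot: [-180.0, 0.0, 6.4]
ft_force: [-0.4, -0.5, -2.2]
finger_gap: 22.1
grip_force: 68.9
```

Emit:
{"api": "servo_tool", "payload": {
  "plan": [
    [[0, 0, -0.001, 0, 0.01], [0, 0, -0.001, 0, 0.01], [0, 0, 0, 0, 0.01]]
  ]
}}

```text
time: 6.2
tool_pos: [460.6, 200.0, 108.3]
tcp_rot: [180.0, -0.0, 6.4]
ft_force: [-0.5, -1.9, 1.1]
finger_gap: 22.2
grip_force: 69.3
```

Emit:
{"api": "servo_tool", "payload": {
  "plan": [
    [[0, -0.0005, -0.001, 0, 0.01], [0, 0, 0, 0, 0.01], [0, 0, 0, 0, 0.01]]
  ]
}}

```text
time: 6.5
tool_pos: [460.8, 199.5, 107.4]
tcp_rot: [180.0, -0.1, 6.3]
ft_force: [0.6, -4.6, 4.3]
finger_gap: 21.9
grip_force: 69.6
```

Emit:
{"api": "servo_tool", "payload": {
  "plan": [
    [[0, 0, -0.001, 0, 0.01], [0, 0, 0, 0, 0.01], [0, 0, 0, 0, 0.01]]
  ]
}}

```text
time: 6.8
tool_pos: [460.8, 199.4, 106.8]
tcp_rot: [180.0, -0.1, 6.3]
ft_force: [-1.8, -5.0, 10.0]
finger_gap: 22.1
grip_force: 70.3
```

Emit:
{"api": "servo_tool", "payload": {
  "plan": [
    [[0, -0.0008, 0, 0, 0.01], [0, 0, 0, 0, 0.01], [0, 0, 0, 0, 0.01]]
  ]
}}

```text
time: 7.1
tool_pos: [460.9, 198.7, 106.5]
tcp_rot: [180.0, -0.1, 6.3]
ft_force: [0.6, -3.2, 5.7]
finger_gap: 21.7
grip_force: 69.8
```

```bash
python3 - <<'E'
from h import *
q=sense();print(q['tool_pos'],q['ft_force'],q['wrist_torque'])
E
```

```text
[460.91084114 198.71959964 106.51473741] [ 0.58070612 -3.15038219  5.70672563] [-0.48378574 -0.1901131  -0.07610464]
```

Emit:
{"api": "servo_tool", "payload": {
  "plan": [
    [[0.002, -0.0006, 0, 0, 0.01], [0.002, 0.0002, 0, 0, 0.01], [0.001, 0.0001, 0, 0, 0.01], [0, 0, 0, 0, 0.01], [0, 0, 0, 0, 0.01]]
  ]
}}

```text
time: 7.6
tool_pos: [464.6, 197.9, 105.4]
tcp_rot: [179.9, 0.1, 6.4]
ft_force: [-2.2, -5.7, 4.0]
finger_gap: 22.3
grip_force: 69.6
```

Emit:
{"api": "servo_tool", "payload": {
  "plan": [
    [[0.001, 0.0001, 0, 0, 0.01], [0, 0, 0, 0, 0.01], [0, 0, 0, 0, 0.01]]
  ]
}}

```text
time: 7.9
tool_pos: [465.5, 197.9, 105.4]
tcp_rot: [179.9, 0.1, 6.4]
ft_force: [-4.7, -6.3, 5.2]
finger_gap: 21.9
grip_force: 69.6
```

Emit:
{"api": "servo_tool", "payload": {
  "plan": [
    [[0.001, -0.0007, 0, 0, 0.01], [0, 0, 0, 0, 0.01], [0, 0, 0, 0, 0.01]]
  ]
}}

```text
time: 8.2
tool_pos: [466.6, 197.8, 105.5]
tcp_rot: [180.0, 0.1, 6.4]
ft_force: [-3.9, -3.4, 2.8]
finger_gap: 22.1
grip_force: 69.4
```

Emit:
{"api": "servo_tool", "payload": {
  "plan": [
    [[0.001, 0.0001, 0, 0, 0.01], [0, 0, 0, 0, 0.01], [0, 0, 0, 0, 0.01]]
  ]
}}

```text
time: 8.5
tool_pos: [467.1, 197.9, 105.4]
tcp_rot: [180.0, 0.2, 6.4]
ft_force: [-8.2, -2.3, 6.4]
finger_gap: 22.1
grip_force: 69.8
```

```bash
python3 - <<'E'
from h import *
q=sense();print(q['tool_pos'],q['ft_force'],q['wrist_torque'])
E
```

```text
[467.14153903 197.90475361 105.41373961] [-8.23228987 -2.27390271  6.4095485 ] [-0.44230228  1.10572027  0.04407966]
```

Emit:
{"api": "servo_tool", "payload": {
  "plan": [
    [[0.001, 0.0001, 0, 0, 0.01], [0, 0, 0, 0, 0.01], [0, 0, 0, 0, 0.01]]
  ]
}}

```text
time: 8.8
tool_pos: [467.3, 197.9, 105.3]
tcp_rot: [180.0, 0.3, 6.4]
ft_force: [-12.8, -3.8, 11.2]
finger_gap: 21.8
grip_force: 70.2
```

Emit:
{"api": "servo_tool", "payload": {
  "plan": [
    [[0.001, 0.0001, 0, 0, 0.01], [0, 0, 0, 0, 0.01], [0, 0, 0, 0, 0.01]]
  ]
}}

```text
time: 9.1
tool_pos: [467.5, 198.0, 105.3]
tcp_rot: [180.0, 0.4, 6.4]
ft_force: [-18.4, -5.1, 17.2]
finger_gap: 22.2
grip_force: 70.7
```

Emit:
{"api": "servo_tool", "payload": {
  "plan": [
    [[-0.0015, -0.0001, 0, 0, 0.01], [0, 0, 0, 0, 0.01], [0, 0, 0, 0, 0.03], [0, 0, 0, 0, 0.045], [0, 0, 0, 0, 0.045], [0, 0, 0, 0, 0.045], [0, 0, 0, 0, 0.045]]
  ],
  "force": 30
}}

```text
time: 9.8
tool_pos: [468.8, 198.1, 105.9]
tcp_rot: [-180.0, -0.0, 6.4]
ft_force: [0.5, -0.2, -0.0]
finger_gap: 45.3
grip_force: 0.0
```

```bash
python3 - <<'E'
from h import *
s=snap('wrist','w5.png');q=sense();print(q['tool_pos'],q['tcp_rot'],q['ft_force'])
E
```

```text
[468.82908008 198.126529   105.93481755] [-1.79994878e+02 -1.33854628e-02  6.35323224e+00] [-0.01620759 -1.02655925  0.61297108]
```

View pics/w5.png

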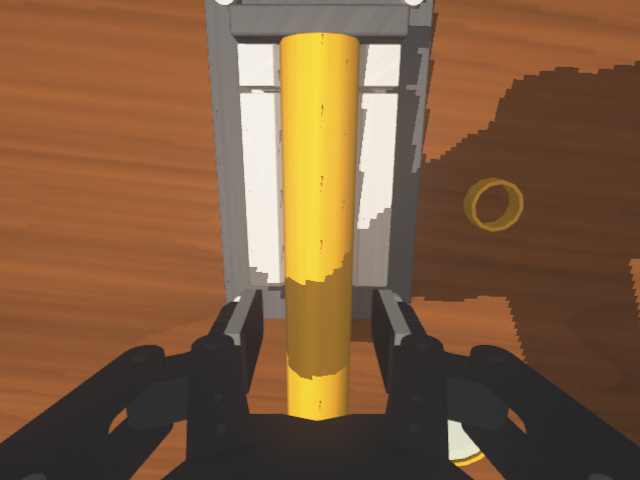

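The tube lies straight in the vee, its far end (320,34) overlapping the stop's inner edge (rows about 38–42) by parallax. I'll check the gap and get the press offset.

```bash
python3 - <<'E'
from h import *
s=snap('wrist');q=sense();p=q['tool_pos'];y=np.radians(6.2);ux=np.array([np.cos(y),np.sin(y),0]);uy=np.array([-ux[1],ux[0],0])
hsv=cv2.cvtColor(s['frame'],cv2.COLOR_BGR2HSV);g=hsv[...,2].astype(int)
for u in(260,378):print(u,g[28:50,u].tolist())
print('S',hsv[26:44,320,1].tolist())
o=np.array([525.1,205.7,0])
e=ray(s,320,33,65);print('end x in block',(e-o)@ux,'y',(e-o)@uy)
for v in(36,38,40,42,44):print(v,(ray(s,262,v,60)-o)@ux,(ray(s,262,v,50)-o)@ux)
for v in(100,200,250):
    x=[np.flatnonzero((hsv[v,270:370,1]>165))+270];print(v,x[0].min(),x[0].max(),(ray(s,(x[0].min()+x[0].max())/2,v,58)-o)@uy)
print('tcp in block',(p-o)@ux,(p-o)@uy,'to press point',o[:2]-p[:2])
E
```

```text
260 [131, 131, 131, 129, 121, 113, 102, 84, 67, 67, 62, 62, 68, 69, 69, 133, 230, 243, 243, 243, 243, 243]
378 [124, 124, 124, 123, 118, 113, 106, 92, 74, 66, 67, 73, 73, 73, 74, 112, 204, 240, 242, 242, 242, 242]
S [26, 26, 29, 25, 25, 72, 173, 189, 187, 188, 188, 188, 189, 188, 189, 189, 190, 189]
end x in block 39.364762146135185 y -1.0874278081750013
36 39.68936360173988 41.83712784280949
38 39.1890197270443 41.2935139963291
40 38.68731304362272 40.748419484788236
42 38.184237975968756 40.20183825050775
44 37.67978891812016 39.65376420271946
100 282 356 -0.921730726038381
200 284 352 -0.7136075886217929
250 285 352 -0.928078340257516
tcp in block -56.79849009365705 -1.4582985317282169 to press point [56.30877838  7.58396923]
```

Emit:
{"api": "servo_tool", "payload": {
  "plan": [
    [[0, 0, 0.01, 0, 0.045], [0, 0, 0.03, 0, 0.045], [0, 0, 0.03, 0, 0.045], [0.014, 0.002, 0, 0, 0], [0.014, 0.002, 0, 0, 0], [0.014, 0.001, 0, 0, 0], [0.014, 0.002, 0, 0, 0], [0, 0, -0.01, 0, 0], [0, 0, -0.01, 0, 0], [0, 0, 0, 0, 0]]
  ]
}}

```text
time: 10.9
tool_pos: [522.6, 204.6, 153.3]
tcp_rot: [180.0, 0.3, 6.4]
ft_force: [0.1, -1.0, -0.1]
finger_gap: 0.1
grip_force: 0.0
```

Emit:
{"api": "servo_tool", "payload": {
  "plan": [
    [[0, 0, -0.008, 0, 0], [0, 0, -0.003, 0, 0], [0, 0, 0, 0, 0], [0, 0, 0, 0, 0]]
  ]
}}

```text
time: 11.3
tool_pos: [524.7, 205.1, 145.0]
tcp_rot: [-180.0, -0.0, 6.4]
ft_force: [-0.7, -0.9, 0.3]
finger_gap: 0.3
grip_force: 0.0
```

Emit:
{"api": "servo_tool", "payload": {
  "plan": [
    [[0, 0, -0.003, 0, 0], [0, 0, -0.002, 0, 0], [0, 0, 0, 0, 0], [0, 0, 0, 0, 0]]
  ]
}}

```text
time: 11.7
tool_pos: [524.7, 205.1, 139.8]
tcp_rot: [180.0, 0.0, 6.4]
ft_force: [0.3, 0.2, 0.3]
finger_gap: -0.4
grip_force: 0.0
```

Emit:
{"api": "servo_tool", "payload": {
  "plan": [
    [[0, 0, -0.001, 0, 0], [0, 0, -0.001, 0, 0], [0, 0, 0, 0, 0], [0, 0, 0, 0, 0]]
  ]
}}

```text
time: 12.1
tool_pos: [524.7, 205.1, 137.8]
tcp_rot: [-180.0, 0.0, 6.4]
ft_force: [-0.5, -0.1, 0.4]
finger_gap: -0.0
grip_force: 0.0
```

```bash
python3 - <<'E'
from h import *
q=sense();print(q['tool_pos'],q['ft_force'],q['wrist_torque'])
s=snap('wrist');cv2.imwrite('pics/w6.png',s['frame'])
E
```

```text
[524.66926447 205.07505212 137.8285366 ] [-0.47110739 -0.14226383  0.39537   ] [-0.01880775 -0.01640665  0.00863307]
```

View pics/w6.png

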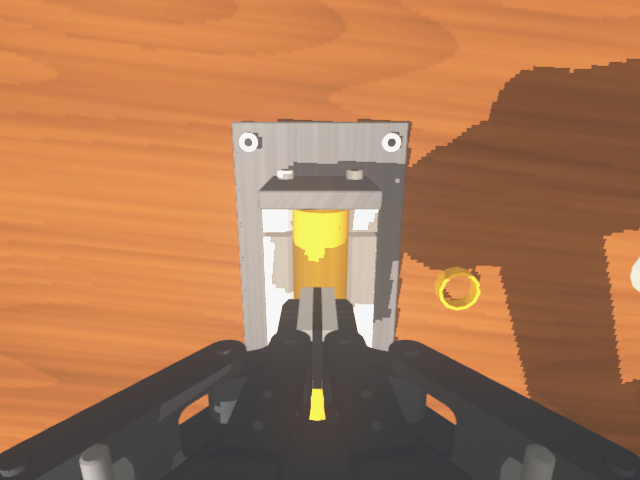

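The tube's end meets the stop at (320,208), and the closed fingertips at (317,290) are centred over it. Now the push.

Emit:
{"api": "servo_tool", "payload": {
  "plan": [
    [[0, 0, -0.001, 0, 0], [0, 0, 0, 0, 0], [0, 0, 0, 0, 0]]
  ]
}}

```text
time: 12.45
tool_pos: [524.9, 205.1, 137.5]
tcp_rot: [-180.0, -0.0, 6.4]
ft_force: [-2.2, -0.5, 5.3]
finger_gap: -0.0
grip_force: 2.6
```

Emit:
{"api": "servo_tool", "payload": {
  "plan": [
    [[0, 0, -0.001, 0, 0], [0, 0, 0, 0, 0], [0, 0, 0, 0, 0]]
  ]
}}

```text
time: 12.75
tool_pos: [525.0, 205.2, 137.4]
tcp_rot: [-180.0, -0.0, 6.4]
ft_force: [-5.5, -1.7, 13.1]
finger_gap: -0.1
grip_force: 6.4
```

Emit:
{"api": "servo_tool", "payload": {
  "plan": [
    [[-0.0006, -0.0001, 0, 0, 0], [0, 0, 0, 0, 0], [0, 0, 0, 0, 0], [0, 0, 0, 0, 0], [0, 0, 0, 0, 0]]
  ]
}}

```text
time: 13.25
tool_pos: [524.8, 205.1, 137.4]
tcp_rot: [-180.0, -0.1, 6.4]
ft_force: [-3.3, -0.6, 10.4]
finger_gap: -0.2
grip_force: 5.2
```

```bash
python3 - <<'E'
from h import *
print(sense()['ft_force']);print(r.hand_in())
E
```

```text
[-3.32313293 -0.6191713  10.4257534 ]
the job is handed in; nothing more can be done
None
```

The wide tube is lying in the vee with its end against the stop, and the closed fingers were still pressing it down at about 10 N when I handed the job in at about 13 s; the verdict wasn't shown.

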